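Route a blank through the indexing dial

TASK

Sort the wooden blank that carries the round brass tag: lay it flat in the channel of the indexing dial, turn the dial by nudging its black handle until the pointer stands on the index line of the bay with the round brass sign (the channel then points straight at that bay), and slide the blank flat along the channel (do not lift it) into that bay until it is fully home against the bay's back wall. The blank has to lie on the dial while the dial stands on the line (you may turn before or after loading); leave the dial on its line, and leave the blank with the bar tag and everything else on the bench where it is.

Things in the scene. Friction and masses are not known exactly. Their poses are not given: they have to be found in the camera images.
- indexer: Bench-top indexing unit, fixed to the bench. Origin: on the dial's axis, at bench level. Round dark steel base plate, radius 122, top at z 10. Two wooden bays stand out at +0.75 rad (left) and -0.75 rad (right) from its +x axis. Across from each bay, 0.75 rad either side of its -x axis, a white index line is marked on the base plate, 102 to 122 from the axis.
- bay_left (a point): Where a blank's origin lies when it is fully home in the left bay: on the bay floor (z 18), 110 from the dial's axis. The bay floor starts 68 from the axis; side walls stand 60 apart inside, 79 to 149 from the axis with flared mouths, tops at z 37; the back wall's inner face is 148 from the axis, it is 24 thick, top at z 41.
- bay_right (a point): The same for the right bay.
- dial (a joint): Angle (rad) of the dial against the indexer, counter-clockwise from above, -1.1 to 1.1. At 0 the channel points along the indexer's +x; at +0.75 it points at the left bay and the pointer stands on that bay's index line, at -0.75 at the right bay. It is stiff (about 0.3 N m, so 3 N at the handle) and stays where it is left.
- dial_mid (a point): Centre of the dial's top face (z 20); x points along the channel to its bay end, z up. Aluminium disc, radius 66. The channel lies between two steel fences along x (-54 to +54), 52 apart inside, 8 thick, 8 high (tops at z 28), so hold a blank above them. A blank with its middle at x 0 to +20 leaves 37 to 57 between its rear end and the handle for the fingers.
- handle (a point): Middle of the top of the dial's black upright handle, behind the channel (z 59, 94 from the axis). Its block is 37 long (along the channel), 16 wide, from z 15 to z 59; a thin flat neck (top 2 above the disc) joins it to the disc; a steel nib on its outer end, 116 from the axis, is the pointer.
- sign_round: Brass disc, 24 in diameter, 4 thick, fixed on top of the back wall of one of the two bays (either one), 160 from the dial's axis, on the bay's middle line. Origin: centre of its underside, z 41.
- sign_bar: The same for the other bay: brass bar 8 x 36 x 4.
- blank_round: Brown wooden offcut with a round brass tag (28 in diameter, 3 thick) on top. Wood 40 (its x) by 75 (its y) by 25 high, 0.13 kg. Origin: centre of its underside.
- blank_bar: The same offcut with a bar-shaped brass tag (10 x 60) on top. It stays where it is.
- super_glue: White glue bottle, 34 in diameter, 95 high, stands beside the indexer. Origin: centre of its underside. Leave it.
- cup_a: Turned wooden cup, 58 in diameter, 75 high. Origin: centre of its underside. Leave it.
- cup_b: Turned wooden cup, 52 in diameter, 70 high. Origin: centre of its underside. Leave it.
- bench_brush: Brush, 22 x 160 x 33. Origin: centre of its underside. Leave it.

How it is judged:
By the outcome, as a careful person would: the job done as asked, in the order asked, and still so for the second after the job is handed in, with the robot touching nothing.
It also fails if it takes over 61 s, if anything falls off the work surface, if the arm or the gripper's body presses on something with over 40 N, if the wrist force passes 120 N, or if a joint passes its speed limit or range.

ROBOT

A 6-joint arm with a two-finger parallel gripper is mounted at the origin on a cart in front of the work surface, level with it; the furniture and walls round the work are solid. World frame = base frame: x ahead of the robot, y to its left, z up, the work surface at z = 0. Lengths are in m, angles in degrees, forces in N, time in s.
With the tool pointing down it reaches from about 0.3 to 0.75 m from the base axis. Payload 8.5 kg.
Tool frame: the origin (TCP) lies on the centre line of the jaws, within the pads' length; the fingertips stand 11 mm ahead of it and the grasp point (between the pads) lies 8 mm behind it; x points along the fingers, y is the direction in which the jaws open and shut, and the axes are right-handed (so a half turn about x gives the same grasp; the last joint's range is limited). The gripper opens to 85 mm and grips with 20 to 120 N. Pads are 22 mm wide; open, the fingers measure 114 mm over their backs; the gripper's body (76 mm by 85 mm) begins 54 mm behind the grasp point. The pads swing forward as they close: fully open they stand 13 mm farther back than shut.
Start: joints at [53.325, 21.807, 74.336, -0, 83.858, -12.336], TCP at [0.227, 0.501, 0.242] pointing down, gripper open.
Joint ranges: [-178.18, 178.18], [-50.72, 133.34], [12.68, 142.11], [-81.47, 261.47], [9.98, 163.14], [-165.26, 165.26]. Speed limits (degrees/s): [136.94, 136.94, 180, 180, 180, 180].

INTERFACE

Orientations are given as a 3x3 rotation matrix whose columns are the frame's x, y, z axes.
In Python, from rig import env gives the robot as it stands.
- The arm moves only by the tool carry_out, never from a script. Its argument "motion" is a list that holds one entry, the list of rows, each a list of 7 numbers: the shift along the tool's x, y, z in cm, then the turn, a rotation vector about the tool's x, y, z in rad, then the finger opening in cm, from 0 to 8.54. A call has 1 to 5 rows; each row is the pose to reach, as a shift and turn from the pose commanded when the call began, along the tool's axes at that moment; what a row does not reach only later rows make up. A row lasts 1/12 s, in which the tool goes at most 41.7 mm and 7.16 degrees, less where a joint would pass 70% of its speed; a pose out of reach is approached as far as the arm can. A call with a gripper value outside its range is refused whole. The fingers move at their own pace and stop on an object; "grip_force" is the grip in N (left out, the last holds). Time passes only in rows, so rows that repeat a pose let the fingers close. It gives the time, the measured TCP pose, the force and the opening at its end, in the units of the state.
- env.observe(): the state, without advancing time (a new reading comes with each control period).
- env.get_image(name): name is "scene" or "top"; returns a dict with "image" (480x640x3 uint8, red, green, blue), "fov_y" (degrees; the focal length in pixels is half the picture's height over the tangent of half this angle, whatever the lens; pixels are square), "cx", "cy" (the principal point, pixels), "k1" (the pictures are not rectified: a ray, as slopes to the right and down, at radius r is drawn at 1 + k1 r^2 times it, then the intrinsics apply), "R" (3x3) and "t" (3): a world point X has camera coordinates R X + t. Camera axes: x right, y down, z forward; pixel columns grow to the right and rows downward; lengths in m; the calibration is good to about 2 mm. A picture is of the moment at which its call begins. There is no depth.
- env.close_job(): hands the job in, once; it reports no verdict.
The state is a dict: "time_s": time; "q": joint angles; "qvel": joint speeds; "joint_efforts": joint torques, N m; "position": TCP position; "tool_rot": TCP orientation; "ft_force": force on the tool from outside, world axes, zero at the start; "wrist_torque": the same for the moment, N m; "grip_width": finger opening in m.
Only numpy, scipy, OpenCV 4.12 (cv2) and the standard library are available. Lean on these libraries where they do the work, as an engineer would, in place of code of your own. Each camera call takes 0.05 s, during which the arm holds its last target. There are 200 camera calls.

## Working session

There is one attempt and no reset: what is moved stays moved. The work goes in short steps, Python scripts to look and compute and a tool call to move; the robot and the scene stay as the last step left them, time stands still between calls to the robot, and variables do not carry over. Pictures are saved under pics/ and viewed, on a budget of 10 in all, crops included, one or two more only if the job needs it, and the job is handed in when it is done.

Besides the shell and the picture viewer there is one more tool, called after "Call:" by a JSON object that holds its "api" and its "payload". carry_out: Moves the arm, as the interface text tells. Its arguments: {"type":"object","properties":{"motion":{"type":"array","items":{"type":"array","items":{"type":"array","items":{"type":"number"}}}},"grip_force":{"type":"number"}},"required":["motion"]}

```bash
mkdir -p pics; ls
cat > h.py <<'E'
import numpy as np, cv2
from rig import env
def K(d):
    f=240/np.tan(np.radians(d["fov_y"])/2); return f
def ray(d,u,v,z):
    f=K(d); p=np.array([(u-d["cx"])/f,(v-d["cy"])/f]); s=p.copy()
    for _ in range(30): s=p/(1+d["k1"]*(s@s))
    R=np.array(d["R"]);t=np.array(d["t"]); c=-R.T@t; w=R.T@np.array([s[0],s[1],1])
    return c+w*(z-c[2])/w[2]
def proj(d,X):
    c=np.array(d["R"])@np.array(X)+np.array(d["t"]); s=c[:2]/c[2]; s=s*(1+d["k1"]*(s@s)); f=K(d)
    return s*f+[d["cx"],d["cy"]]
def snap(name,fn):
    d=env.get_image(name); cv2.imwrite("pics/"+fn+".png",d["image"][:,:,::-1]); return d
E
python3 - <<'E'
from h import *
for n in("top","scene"):
    d=snap(n,n+"1"); print(n,d["fov_y"],d["cx"],d["cy"],d["k1"],d["R"],d["t"])
print(env.observe())
E
```

```text
pics
top 46.12059397059887 324.9800307034183 249.38919886585802 -0.005392934644281635 [[-0.00838814 -0.99991926 -0.00954577]
 [-0.98155936  0.01005648 -0.1908929 ]
 [ 0.19097348  0.00776851 -0.98156445]] [7.07214619e-04 5.47967740e-01 1.45654146e+00]
scene 48.82607236496254 324.9602806965104 238.706949687993 -0.08991312537115737 [[ 0.70980488 -0.7043532  -0.00797467]
 [-0.35164375 -0.34451041 -0.87043624]
 [ 0.6103472   0.62064414 -0.49221657]] [-0.39456044  0.24487037  0.85676438]
{'time_s': 0.1, 'q': array([ 5.33247545e+01,  2.18377102e+01,  7.43808361e+01, -9.55920950e-04,
        8.38588485e+01, -1.23356653e+01]), 'qvel': array([ 0.04936164, -0.15337247, -0.18909683,  0.00101966, -0.00472437,
       -0.02097501]), 'joint_efforts': array([ 4.15763789e-03, -4.49224162e+01, -2.31657887e+01, -1.45861472e-04,
        3.70350812e-03,  1.67068407e-05]), 'position': array([0.22652427, 0.50089855, 0.24176557]), 'tool_rot': array([[-7.93496086e-04,  4.12141701e-01,  9.11119415e-01],
       [-1.09329011e-03,  9.11118800e-01, -4.12142375e-01],
       [-9.99999088e-01, -1.32315121e-03, -2.72378754e-04]]), 'ft_force': array([-0.15542049, -0.41688648, -0.23254535]), 'wrist_torque': array([ 0.02621438, -0.00543361, -0.09052499]), 'grip_width': 0.08561915505128499}
```

View pics/top1.png

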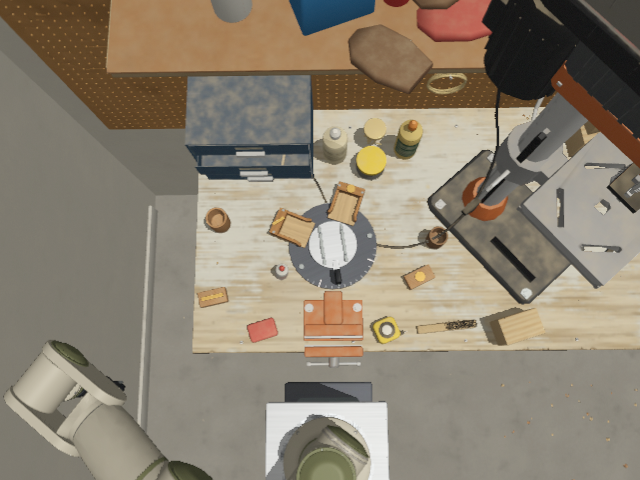

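View pics/scene1.png

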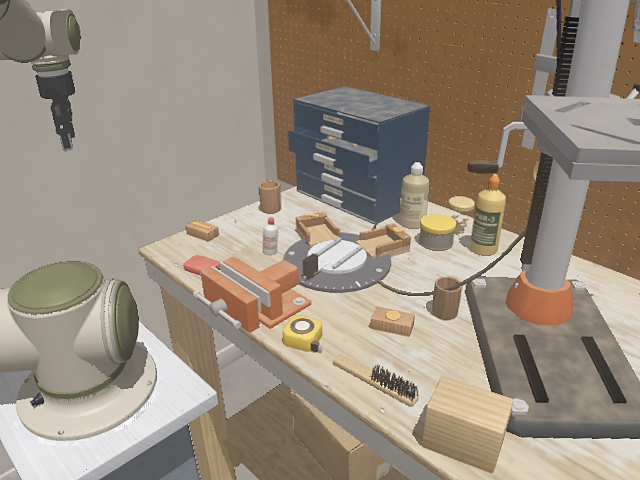

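The top view shows the dial at about (333,244), the handle at (337,277), the round-tag blank at (420,277) and the bar blank at (212,297). The right bay's sign near (349,188) looks round. I'll zoom in to confirm.

Run:
```python
from h import *
d=env.get_image("top"); im=d["image"][:,:,::-1]
c=im[175:295,278:438]; cv2.imwrite("pics/crop1.png",cv2.resize(c,None,fx=5,fy=5,interpolation=cv2.INTER_CUBIC))
hsv=cv2.cvtColor(im,cv2.COLOR_BGR2HSV)
for u,v in [(420,277),(349,188),(277,224),(412,270),(333,200),(385,285),(333,244),(365,265),(337,276)]: print((u,v),hsv[v,u])
```

```text
(420, 277) [ 21 131 237]
(349, 188) [ 21 139 215]
(277, 224) [ 15 138 177]
(412, 270) [ 19  65 156]
(333, 200) [ 15 133 163]
(385, 285) [ 20  56 201]
(333, 244) [ 30   2 222]
(365, 265) [115  14 111]
(337, 276) [90 10 50]
```

View pics/crop1.png

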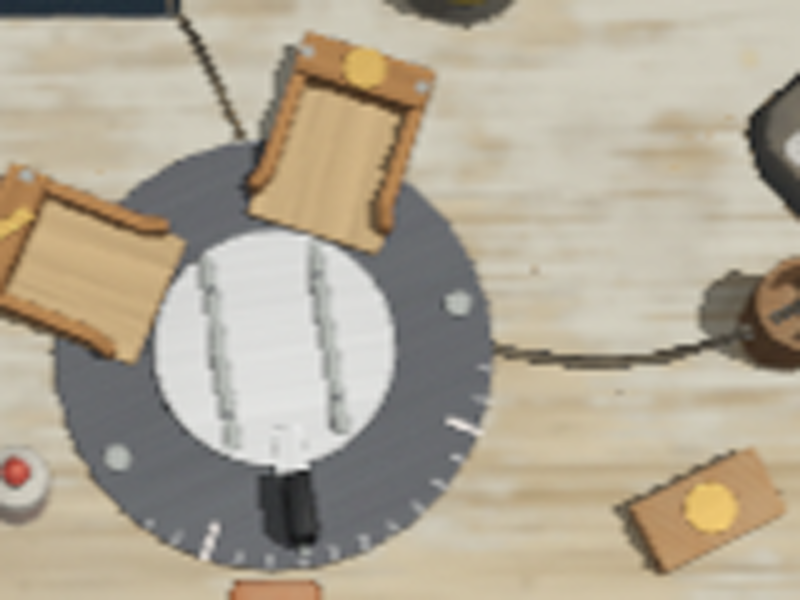

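The crop shows the round sign on the right (nearer) bay at about (351,189). That bay's index line is at (320,283) and the handle is near (337,277). Now the measurements.

```bash
cat > meas.py <<'E'
from h import *
def comp(m,near,minA=5):
    n,l,s,c=cv2.connectedComponentsWithStats(m.astype(np.uint8),connectivity=8)
    k=[i for i in range(1,n) if s[i,4]>=minA]; k=min(k,key=lambda i:np.hypot(*(c[i]-near)))
    return l==k,c[k],s[k,4]
E
python3 - <<'E'
from meas import *
d=env.get_image("top"); im=d["image"]; hsv=cv2.cvtColor(im,cv2.COLOR_RGB2HSV); H,S,V=[hsv[...,i].astype(int) for i in range(3)]
# disc (bright aluminium)
m=(S<20)&(V>190); c=comp(m,(333,244),200); pts=cv2.findContours(c[0].astype(np.uint8),0,1)[0][0]
h=cv2.convexHull(pts)[:,0]; W=np.array([ray(d,u,v,.020)[:2] for u,v in h]); (x,y),r=cv2.minEnclosingCircle((W*1000).astype(np.float32)); print("disc",x,y,r,c[2])
yy,xx=np.mgrid[:480,:640]; near=np.hypot(xx-333,yy-245)<48
m=near&(S<45)&(V>60)&(V<150); c=comp(m,(300,250),300); pts=cv2.findContours(c[0].astype(np.uint8),0,1)[0]; h=np.vstack(pts)[:,0]
W=np.array([ray(d,u,v,.010)[:2]*1000 for u,v in h]);
ce=np.array([x,y]); 
rr=np.hypot(*(W-ce).T); o=W[(rr>112)&(rr<132)]
from scipy.optimize import least_squares as ls
f=ls(lambda p:np.hypot(o[:,0]-p[0],o[:,1]-p[1])-p[2],[x,y,122],loss="soft_l1"); print("base",f.x,len(o))
ce=f.x[:2]
# brass
br=(abs(H-21)<5)&(S>105)&(V>190)
for n,p,z in(("tag",(420,277),.028),("sign",(351,189),.045),("sbar",(280,219),.045),("btag",(212,297),.028)):
    c=comp(br,p,8); q=ray(d,*c[1],z)*1000; print(n,c[1],c[2],q, "rad",np.hypot(*(q[:2]-ce)),"ang",np.degrees(np.arctan2(q[1]-ce[1],q[0]-ce[0])))
# index lines
for n,p in(("Lround",(320,283)),("Lbar",(371,260))):
    mm=(V>165)&(S<45)&(np.hypot(xx-p[0],yy-p[1])<6); c=comp(mm,p,3); q=ray(d,*c[1],.010)*1000; print(n,c[1],c[2],q[:2],np.hypot(*(q[:2]-ce)),np.degrees(np.arctan2(q[1]-ce[1],q[0]-ce[0])))
# blank
m=(H>8)&(H<26)&(S>70)&(np.hypot(xx-420,yy-277)<24); c=comp(m,(420,277),50)
h=cv2.findContours(c[0].astype(np.uint8),0,1)[0][0][:,0]; W=np.array([ray(d,u,v,.025)[:2]*1000 for u,v in h]).astype(np.float32); print("blank",cv2.minAreaRect(W),c[2])
# handle
m=(V<75)&(np.hypot(xx-337,yy-277)<14); c=comp(m,(337,277),10); h=cv2.findContours(c[0].astype(np.uint8),0,1)[0][0][:,0]
W=np.array([ray(d,u,v,.059)[:2]*1000 for u,v in h]).astype(np.float32); print("handle",cv2.minAreaRect(W),c[1],c[2])
# fences: dark-ish pixels on disc
m=(np.hypot(xx-333,yy-244)<22)&(V<200)&(S<40)
n,l,s,cc=cv2.connectedComponentsWithStats(m.astype(np.uint8))
for i in range(1,n):
    if s[i,4]>15:
        P=np.array([ray(d,u,v,.024)[:2]*1000 for v,u in np.argwhere(l==i)]); g=np.cov(P.T); w,e=np.linalg.eigh(g); print("fence",P.mean(0),np.degrees(np.arctan2(e[1,1],e[0,1])),s[i,4])
E
```

```text
disc 567.5866088867188 -25.68636703491211 66.5240707397461 1451
base [568.7876608  -24.12588191 119.78557364] 178
tag [419.94444444 276.02222222] 90 [ 477.07938113 -259.35781231   28.        ] rad 252.47667147688276 ang -111.29898140223841
sign [350.62 187.9 ] 50 [720.91813572 -76.25134411  45.        ] rad 160.81276444629353 ang -18.91333444399609
sbar [278.2        220.14285714] 35 [631.84285674 122.28347874  45.        ] rad 159.41034665370904 ang 66.69954985690364
btag [211.8875 296.4125] 80 [427.2915695  300.47294734  28.        ] rad 354.0982120895039 ang 113.55290058568819
Lround [319.5 283. ] 14 [463.18328917  11.65151451] 111.5002484390051 161.28428393718724
Lbar [372.70833333 259.83333333] 24 [ 525.7554002  -134.70842515] 118.66033171052882 -111.26307836634774
blank ((476.5412902832031, -259.3288879394531), (51.95732498168945, 113.92840576171875), 15.694968223571777) 514
handle ((473.03460693359375, -31.24360466003418), (39.76353073120117, 27.377586364746094), 8.597808837890625) [335.44370861 276.43046358] 151
fence [571.90743766 -52.61889611] -172.50729695054153 155
fence [564.05155587   6.64020895] -172.17994732151365 145
```

Measurements: dial axis about (568,-25) mm. The channel now points at +7.7° and the target is -18.7°, which the sign and the index line both give. Blank centre is (477,-259), long axis near -62°. I'll turn the dial first.

```bash
cat > go.py <<'E'
import sys
from h import *
from scipy.spatial.transform import Rotation as Ro
def plan(tgts):
    # tgts: x,y,z(mm),channel yaw(deg): tool z axis heading. prints shift(cm), turn(rad) from each pose to the next
    o=env.observe(); p=np.array(o["position"])*1000; R=np.array(o["tool_rot"])
    print("now",p.round(1),"yaw",np.degrees(np.arctan2(R[1,2],R[0,2])).round(2),"t",round(o["time_s"],2),"F",o["ft_force"].round(1),"w",round(o["grip_width"]*1000,1))
    for x,y,z,a in tgts:
        c,s=np.cos(np.radians(a)),np.sin(np.radians(a)); G=np.array([[0,-s,c],[0,c,s],[-1,0,0]])
        q=np.array([x,y,z]); sh=R.T@(q-p)/10; rv=Ro.from_matrix(R.T@G).as_rotvec()
        print((x,y,z,a),"shift",sh.round(2),"turn",rv.round(3),"rows",round(max(np.linalg.norm(sh)/4.17,np.degrees(np.linalg.norm(rv))/7.16),1)); p,R=q,G
if __name__=="__main__": plan([tuple(map(float,a.split(","))) for a in sys.argv[1:]])
E
python3 go.py 310,310,235,-18.7 395,116,235,-18.7 470,-60,200,-18.7 481,-82,110,-18.7 481,-82,45,-18.7 474,-24,45,-18.7
```

```text
now [226.6 501.  242. ] yaw -24.34 t 0.2 F [-0.7  0.5  0.2] w 85.5
(310.0, 310.0, 235.0, -18.7) shift [  0.7  -13.97  15.47] turn [-0.098 -0.     0.001] rows 5.0
(395.0, 116.0, 235.0, -18.7) shift [  0.   -15.65  14.27] turn [0. 0. 0.] rows 5.1
(470.0, -60.0, 200.0, -18.7) shift [  3.5  -14.27  12.75] turn [0. 0. 0.] rows 4.7
(481.0, -82.0, 110.0, -18.7) shift [ 9.   -1.73  1.75] turn [0. 0. 0.] rows 2.2
(481.0, -82.0, 45.0, -18.7) shift [6.5 0.  0. ] turn [0. 0. 0.] rows 1.6
(474.0, -24.0, 45.0, -18.7) shift [ 0.    5.27 -2.52] turn [0. 0. 0.] rows 1.4
```

Call:
{"api": "carry_out", "payload": {"motion": [[[0.7, -14, 15.5, -0.098, 0, 0, 0], [0.7, -14, 15.5, -0.098, 0, 0, 0], [0.7, -14, 15.5, -0.098, 0, 0, 0], [0.7, -14, 15.5, -0.098, 0, 0, 0], [0.7, -14, 15.5, -0.098, 0, 0, 0]]], "grip_force": 40}}

```text
time_s: 0.62
position: [0.31, 0.3085, 0.2352]
tool_rot: [[0.0, 0.32, 0.947], [-0.0, 0.947, -0.32], [-1.0, -0.0, 0.0]]
ft_force: [1.0, 0.4, -0.3]
grip_width: 0.0257
```

Call:
{"api": "carry_out", "payload": {"motion": [[[0, -15.6, 14.3, 0, 0, 0, 0], [0, -15.6, 14.3, 0, 0, 0, 0], [0, -15.6, 14.3, 0, 0, 0, 0], [0, -15.6, 14.3, 0, 0, 0, 0], [0, -15.6, 14.3, 0, 0, 0, 0]]]}}

```text
time_s: 1.03
position: [0.3942, 0.1176, 0.2355]
tool_rot: [[0.0, 0.321, 0.947], [0.0, 0.947, -0.321], [-1.0, 0.0, 0.0]]
ft_force: [1.4, 1.3, 0.8]
grip_width: -0.0005
```

Call:
{"api": "carry_out", "payload": {"motion": [[[3.5, -14.3, 12.7, 0, 0, 0, 0], [3.5, -14.3, 12.7, 0, 0, 0, 0], [3.5, -14.3, 12.7, 0, 0, 0, 0], [3.5, -14.3, 12.7, 0, 0, 0, 0], [3.5, -14.3, 12.7, 0, 0, 0, 0]]]}}

```text
time_s: 1.45
position: [0.4691, -0.0599, 0.1996]
tool_rot: [[-0.0, 0.323, 0.946], [-0.0, 0.946, -0.323], [-1.0, -0.0, -0.0]]
ft_force: [0.3, 0.3, 0.1]
grip_width: -0.0001
```

```bash
python3 go.py 481,-82,45,-18.7 474,-24,45,-18.7
```

```text
now [469.1 -59.9 199.6] yaw -18.84 t 1.45 F [0.3 0.3 0.1] w -0.1
(481.0, -82.0, 45.0, -18.7) shift [15.46 -1.7   1.85] turn [-0.002 -0.     0.   ] rows 3.8
(474.0, -24.0, 45.0, -18.7) shift [ 0.    5.27 -2.52] turn [0. 0. 0.] rows 1.4
```

Descend beside the handle, then push slowly and stop short of the line.

Call:
{"api": "carry_out", "payload": {"motion": [[[3, -1.7, 1.8, 0, 0, 0, 0], [7, -1.7, 1.8, 0, 0, 0, 0], [11, -1.7, 1.8, 0, 0, 0, 0], [15.4, -1.7, 1.8, 0, 0, 0, 0], [15.4, -1.7, 1.8, 0, 0, 0, 0]]]}}

```text
time_s: 1.87
position: [0.4767, -0.0774, 0.0407]
tool_rot: [[-0.011, 0.322, 0.947], [0.005, 0.947, -0.322], [-1.0, 0.001, -0.012]]
ft_force: [-0.9, 0.9, -0.0]
grip_width: 0.0001
```

Call:
{"api": "carry_out", "payload": {"motion": [[[0, 1, -0.5, 0, 0, 0, 0], [0, 2, -1, 0, 0, 0, 0], [0, 3, -1.4, 0, 0, 0, 0], [0, 4, -1.9, 0, 0, 0, 0], [0, 5, -2.3, 0, 0, 0, 0]]]}}

```text
time_s: 2.28
position: [0.4754, -0.0228, 0.0482]
tool_rot: [[0.005, 0.32, 0.947], [-0.002, 0.947, -0.32], [-1.0, 0.0, 0.005]]
ft_force: [1.6, -4.3, 0.3]
grip_width: -0.0
```

```bash
python3 go.py 472,-16.2,45,-18.7
python3 - <<'E'
from h import *
d=snap("top","t2"); c=d["image"][215:305,280:400,::-1]; cv2.imwrite("pics/crop2.png",cv2.resize(c,None,fx=6,fy=6,interpolation=cv2.INTER_CUBIC))
E
```

```text
now [475.4 -22.8  48.2] yaw -18.69 t 2.28 F [ 1.6 -4.3  0.3] w -0.0
(472.0, -16.2, 45.0, -18.7) shift [ 0.32  0.51 -0.53] turn [ 0.     0.005 -0.   ] rows 0.2
```

View pics/crop2.png

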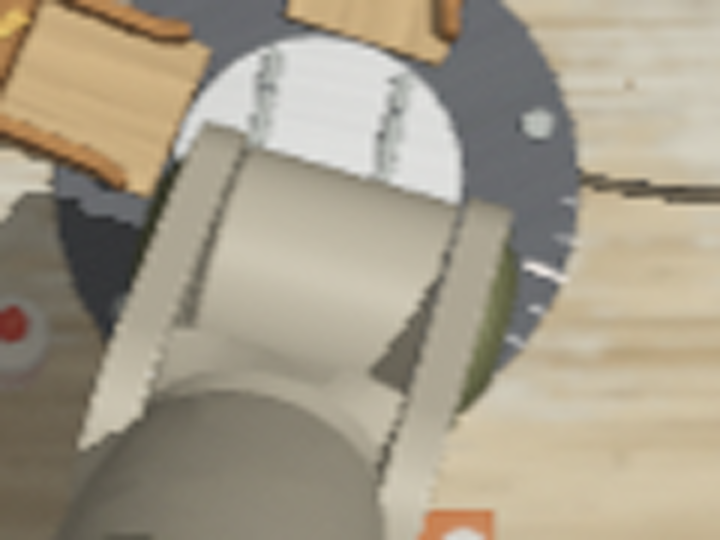

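The hand covers the handle. The visible part of the fences shows the channel at roughly -10°, still short of the line. I'll nudge a bit further, back away up and clear, then measure.

Call:
{"api": "carry_out", "payload": {"motion": [[[0.3, 0.2, -0.2, 0, 0, 0, 0], [0.3, 0.4, -0.4, 0, 0, 0, 0], [0.3, 0.4, -0.4, 0, 0, 0, 0], [0.3, -1, 0, 0, 0, 0, 0], [0.3, -4.2, 0, 0, 0, 0, 0]]]}}

```text
time_s: 2.75
position: [0.4612, -0.0622, 0.0433]
tool_rot: [[0.0, 0.318, 0.948], [0.001, 0.948, -0.318], [-1.0, 0.001, -0.0]]
ft_force: [0.4, -0.0, 0.6]
grip_width: -0.0
```

Call:
{"api": "carry_out", "payload": {"motion": [[[-2, -2, 0, 0, 0, 0, 0], [-5, -5, 0, 0, 0, 0, 0], [-7, -9, 0, 0, 0, 0, 0], [-8, -13, 0, 0, 0, 0, 0], [-8, -15, 0, 0, 0, 0, 0]]]}}

```text
time_s: 3.17
position: [0.412, -0.2089, 0.1254]
tool_rot: [[0.003, 0.323, 0.946], [-0.002, 0.946, -0.323], [-1.0, -0.001, 0.003]]
ft_force: [0.7, -0.1, -0.6]
grip_width: -0.0002
```

```bash
cat > dial.py <<'E'
from meas import *
def dial(d,tag):
    im=d["image"]; hsv=cv2.cvtColor(im,cv2.COLOR_RGB2HSV); S,V=hsv[...,1].astype(int),hsv[...,2].astype(int)
    yy,xx=np.mgrid[:480,:640]; m=(np.hypot(xx-333,yy-244)<22)&(V<200)&(S<40)
    n,l,s,cc=cv2.connectedComponentsWithStats(m.astype(np.uint8))
    for i in range(1,n):
        if s[i,4]>40:
            P=np.array([ray(d,u,v,.024)[:2]*1000 for v,u in np.argwhere(l==i)]); w,e=np.linalg.eigh(np.cov(P.T)); a=np.degrees(np.arctan2(e[1,1],e[0,1])); print("fence",P.mean(0).round(1),((a+90)%180-90).round(1),s[i,4])
    c=im[215:305,280:400,::-1]; cv2.imwrite("pics/%s.png"%tag,cv2.resize(c,None,fx=6,fy=6,interpolation=cv2.INTER_CUBIC))
E
python3 go.py 477,-259,150,-62; python3 -c "
from dial import *
dial(env.get_image('top'),'crop3')"
```

```text
now [ 412.  -208.9  125.4] yaw -18.83 t 3.17 F [ 0.7 -0.1 -0.6] w -0.2
(477.0, -259.0, 150.0, -62.0) shift [-2.43 -2.65  7.78] turn [0.753 0.004 0.   ] rows 6.0
fence [579.1   5.3] -14.5 141
fence [560.1 -51.1] -14.7 153
```

View pics/crop3.png

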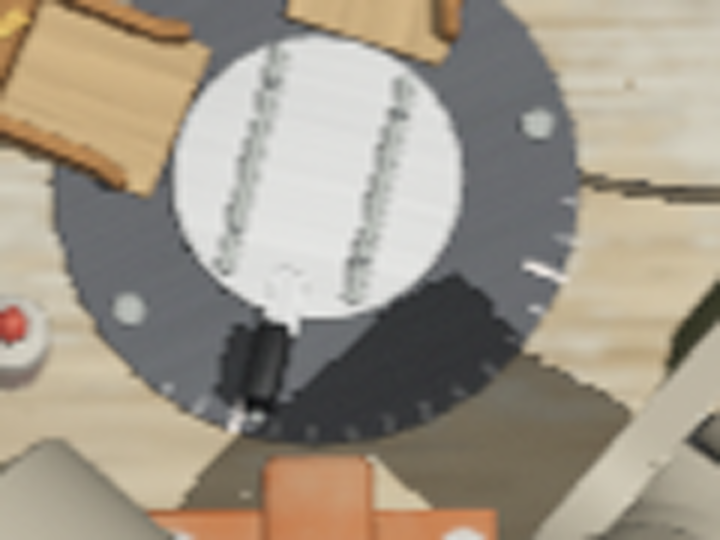

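The pointer is at about (258,415) and its line at (240,410). The channel stands at -14.6°, so about 4° (6.5 mm at the handle) remains.

```bash
python3 go.py 459,-66,45,-18.7 473,-17.5,45,-18.7 475,-11.4,45,-18.7
```

```text
now [ 411.5 -211.1  124.5] yaw -18.95 t 3.22 F [ 0.6 -3.8 -0.4] w -0.6
(459.0, -66.0, 45.0, -18.7) shift [ 7.92 15.28 -0.24] turn [-0.004  0.003  0.002] rows 4.1
(473.0, -17.5, 45.0, -18.7) shift [ 0.    5.04 -0.23] turn [0. 0. 0.] rows 1.2
(475.0, -11.4, 45.0, -18.7) shift [ 0.    0.64 -0.01] turn [0. 0. 0.] rows 0.2
```

Call:
{"api": "carry_out", "payload": {"motion": [[[1.5, 4, -0.2, 0, 0, 0, 0], [3.5, 8, -0.2, 0, 0, 0, 0], [6, 12, -0.2, 0, 0, 0, 0], [8, 15.3, -0.2, 0, 0, 0, 0], [8, 15.3, -0.2, 0, 0, 0, 0]]]}}

```text
time_s: 3.63
position: [0.4585, -0.0554, 0.0404]
tool_rot: [[-0.006, 0.318, 0.948], [0.003, 0.948, -0.318], [-1.0, 0.001, -0.007]]
ft_force: [-2.1, 0.1, -0.1]
grip_width: -0.0002
```

```bash
python3 go.py 473,-17.5,45,-18.7 475,-11.4,45,-18.7
```

```text
now [458.5 -55.4  40.4] yaw -18.57 t 3.63 F [-2.1  0.1 -0.1] w -0.2
(473.0, -17.5, 45.0, -18.7) shift [-0.45  4.06  0.17] turn [ 0.002 -0.007 -0.001] rows 1.0
(475.0, -11.4, 45.0, -18.7) shift [ 0.    0.64 -0.01] turn [0. 0. 0.] rows 0.2
```

Call:
{"api": "carry_out", "payload": {"motion": [[[0, 1, 0, 0, 0, 0, 0], [0, 2, 0, 0, 0, 0, 0], [0, 2, 0, 0, 0, 0, 0], [0, 2, 0, 0, 0, 0, 0], [0, 2, 0, 0, 0, 0, 0]]]}}

```text
time_s: 4.05
position: [0.4664, -0.0419, 0.0439]
tool_rot: [[0.001, 0.322, 0.947], [-0.001, 0.947, -0.322], [-1.0, -0.0, 0.001]]
ft_force: [0.3, -0.5, -0.1]
grip_width: -0.0002
```

```bash
python3 go.py 475,-11.4,45,-18.7
```

```text
now [466.4 -41.9  43.9] yaw -18.78 t 4.05 F [ 0.3 -0.5 -0.1] w -0.2
(475.0, -11.4, 45.0, -18.7) shift [-0.11  3.16 -0.16] turn [-0.001  0.001  0.   ] rows 0.8
```

Call:
{"api": "carry_out", "payload": {"motion": [[[0, 1, 0, 0, 0, 0, 0], [0, 2, -0.1, 0, 0, 0, 0], [0, 2.6, -0.1, 0, 0, 0, 0], [0, 2.9, -0.2, 0, 0, 0, 0], [0, 3.1, -0.2, 0, 0, 0, 0]]]}}

```text
time_s: 4.47
position: [0.4746, -0.0107, 0.0435]
tool_rot: [[0.001, 0.32, 0.947], [-0.001, 0.947, -0.32], [-1.0, -0.0, 0.001]]
ft_force: [-1.1, -3.4, 1.5]
grip_width: -0.0002
```

Call:
{"api": "carry_out", "payload": {"motion": [[[0, 0, 0, 0, 0, 0, 0], [0, 0, 0, 0, 0, 0, 0], [0, -1, 0, 0, 0, 0, 0], [0, -3, 0, 0, 0, 0, 0], [-0.5, -6, 0, 0, 0, 0, 0]]]}}

```text
time_s: 4.88
position: [0.4543, -0.0678, 0.0478]
tool_rot: [[-0.001, 0.319, 0.948], [0.001, 0.948, -0.319], [-1.0, 0.0, -0.002]]
ft_force: [0.3, 0.3, -0.2]
grip_width: -0.0004
```

Call:
{"api": "carry_out", "payload": {"motion": [[[-2, -3, 0, 0, 0, 0, 0], [-5, -6, 0, 0, 0, 0, 0], [-7, -9, 0, 0, 0, 0, 0], [-8, -11, 0, 0, 0, 0, 0], [-8, -12, 0, 0, 0, 0, 0]]]}}

```text
time_s: 5.3
position: [0.4161, -0.1847, 0.1303]
tool_rot: [[0.003, 0.324, 0.946], [-0.003, 0.946, -0.324], [-1.0, -0.002, 0.004]]
ft_force: [0.4, -0.2, -0.3]
grip_width: 0.0003
```

```bash
python3 go.py 477,-259,110,-62 477,-259,20,-62 ; python3 -c "
from dial import *
dial(env.get_image('top'),'crop4')"
```

```text
now [ 416.1 -184.7  130.3] yaw -18.89 t 5.3 F [ 0.4 -0.2 -0.3] w 0.3
(477.0, -259.0, 110.0, -62.0) shift [ 2.07 -5.06  8.16] turn [0.752 0.005 0.   ] rows 6.0
(477.0, -259.0, 20.0, -62.0) shift [9. 0. 0.] turn [0. 0. 0.] rows 2.2
fence [582.   4.] -19.8 136
fence [551.5 -51. ] -14.6 182
```

View pics/crop4.png

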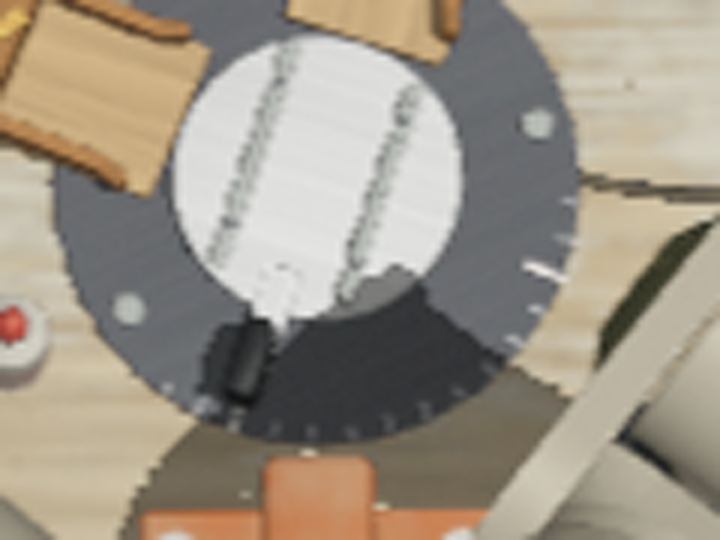

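The pointer now appears to stand on the line, at (238,410) in the crop. One fence reads -19.8° against a target of about -18.7°, and the other is spoiled by shadow. I'll recheck with a clear view, and fetch the blank now.

Call:
{"api": "carry_out", "payload": {"motion": [[[0.5, -1.2, 2, 0.12, 0, 0, 8.5], [1, -2.4, 4, 0.24, 0, 0, 8.5], [1.5, -3.6, 6, 0.36, 0, 0, 8.5], [2, -5, 8, 0.48, 0, 0, 8.5], [2, -5, 8.1, 0.6, 0, 0, 8.5]]]}}

```text
time_s: 5.77
position: [0.4786, -0.2565, 0.1058]
tool_rot: [[-0.001, 0.804, 0.595], [0.001, 0.595, -0.804], [-1.0, -0.0, -0.002]]
ft_force: [-1.1, 0.8, -0.1]
grip_width: 0.0604
```

Call:
{"api": "carry_out", "payload": {"motion": [[[0, 0, 0, 0.12, 0, 0, 8.5], [0, 0, 0, 0.152, 0, 0, 8.5], [0, 0, 0, 0.152, 0, 0, 8.5], [0, 0, 0, 0.152, 0, 0, 8.5], [0, 0, 0, 0.152, 0, 0, 8.5]]]}}

```text
time_s: 6.18
position: [0.477, -0.2543, 0.1077]
tool_rot: [[-0.001, 0.881, 0.474], [0.001, 0.474, -0.881], [-1.0, -0.0, -0.001]]
ft_force: [0.1, -0.2, -0.1]
grip_width: 0.0849
```

```bash
python3 go.py 477,-259,60,-62 477,-259,20,-62
python3 - <<'E'
from h import *
d=snap("scene","s2"); c=d["image"][200:400,240:480,::-1]; cv2.imwrite("pics/crop5.png",cv2.resize(c,None,fx=3,fy=3,interpolation=cv2.INTER_CUBIC))
from dial import *
dial(env.get_image('top'),'crop6')
E
```

```text
now [ 477.  -254.3  107.7] yaw -61.71 t 6.18 F [ 0.1 -0.2 -0.1] w 84.9
(477.0, -259.0, 60.0, -62.0) shift [ 4.76 -0.22  0.42] turn [ 0.005 -0.001  0.   ] rows 1.1
(477.0, -259.0, 20.0, -62.0) shift [4. 0. 0.] turn [0. 0. 0.] rows 1.0
fence [581.4   4.4] -19.5 131
fence [558.6 -50.4] -19.2 146
```

View pics/crop5.png

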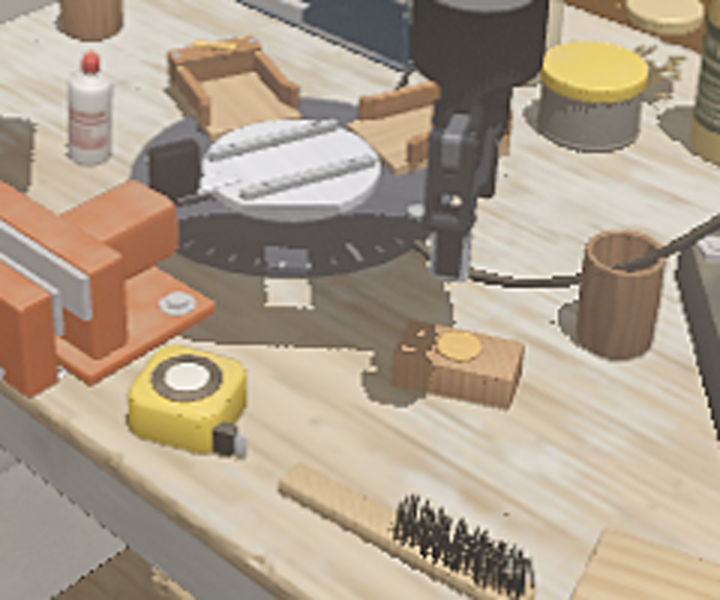

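The scene view shows the blank in place under the hand, with nothing in the way of the fingers. With a clear view both fences read -19.4°, which agrees with the line (-19.3°), the bar sign (-19.4°) and the round sign (-18.6°), so the dial is on its line. Down and grip.

Call:
{"api": "carry_out", "payload": {"motion": [[[2.5, -0.2, 0.4, 0, 0, 0, 8.5], [5, -0.2, 0.4, 0, 0, 0, 8.5], [7, -0.2, 0.4, 0, 0, 0, 8.5], [8.3, -0.2, 0.4, 0, 0, 0, 8.5], [8.7, -0.2, 0.4, 0, 0, 0, 8.5]]]}}

```text
time_s: 6.7
position: [0.4764, -0.2587, 0.0193]
tool_rot: [[-0.003, 0.881, 0.473], [0.002, 0.473, -0.881], [-1.0, -0.001, -0.003]]
ft_force: [-1.1, 0.5, 0.5]
grip_width: 0.0848
```

Call:
{"api": "carry_out", "payload": {"motion": [[[0, 0, 0, 0, 0, 0, 8.5], [0, 0, 0, 0, 0, 0, 8.5], [0, 0, 0, 0, 0, 0, 8.5]]]}}

```text
time_s: 6.95
position: [0.4777, -0.2597, 0.0223]
tool_rot: [[0.001, 0.881, 0.473], [-0.001, 0.473, -0.881], [-1.0, 0.001, 0.002]]
ft_force: [-0.9, -0.0, -0.2]
grip_width: 0.0847
```

```bash
python3 go.py 477,-259,20,-62
```

```text
now [ 477.7 -259.7   22.3] yaw -61.8 t 6.95 F [-0.9 -0.  -0.2] w 84.7
(477.0, -259.0, 20.0, -62.0) shift [ 0.23 -0.03 -0.09] turn [ 0.003  0.002 -0.001] rows 0.1
```

Call:
{"api": "carry_out", "payload": {"motion": [[[0.1, 0, 0, 0, 0, 0, 3.5], [0.1, 0, 0, 0, 0, 0, 3.5], [0.1, 0, 0, 0, 0, 0, 3.5], [0.1, 0, 0, 0, 0, 0, 3.5], [0.1, 0, 0, 0, 0, 0, 3.5]]], "grip_force": 50}}

```text
time_s: 7.37
position: [0.4776, -0.2595, 0.0211]
tool_rot: [[0.001, 0.881, 0.472], [-0.001, 0.472, -0.881], [-1.0, 0.001, 0.001]]
ft_force: [0.2, 1.3, 5.8]
grip_width: 0.0386
```

Call:
{"api": "carry_out", "payload": {"motion": [[[0, 0, 0, 0, 0, 0, 3.5], [-1, 0, 0, 0, 0, 0, 3.5], [-3, 0, 0, 0, 0, 0, 3.5], [-5.5, 0, 0, 0, 0, 0, 3.5], [-8, 0, 0, 0, 0, 0, 3.5]]]}}

```text
time_s: 7.78
position: [0.4769, -0.2591, 0.1016]
tool_rot: [[-0.001, 0.881, 0.472], [0.001, 0.472, -0.881], [-1.0, -0.0, -0.001]]
ft_force: [-0.2, -0.5, -0.8]
grip_width: 0.0384
```

```bash
python3 go.py 537,-160,101,-35 574,-27,101,-19.2 574,-27,42,-19.2
python3 - <<'E'
from h import *
d=snap("scene","s3"); c=d["image"][160:360,240:480,::-1]; cv2.imwrite("pics/crop7.png",cv2.resize(c,None,fx=3,fy=3,interpolation=cv2.INTER_CUBIC))
E
```

```text
now [ 476.9 -259.1  101.6] yaw -61.81 t 7.78 F [-0.2 -0.5 -0.8] w 38.4
(537.0, -160.0, 101.0, -35.0) shift [ 0.06  9.98 -5.9 ] turn [-0.468 -0.001  0.   ] rows 3.7
(574.0, -27.0, 101.0, -19.2) shift [ 0.   13.02 -4.6 ] turn [-0.276  0.     0.   ] rows 3.3
(574.0, -27.0, 42.0, -19.2) shift [5.9 0.  0. ] turn [0. 0. 0.] rows 1.4
```

View pics/crop7.png

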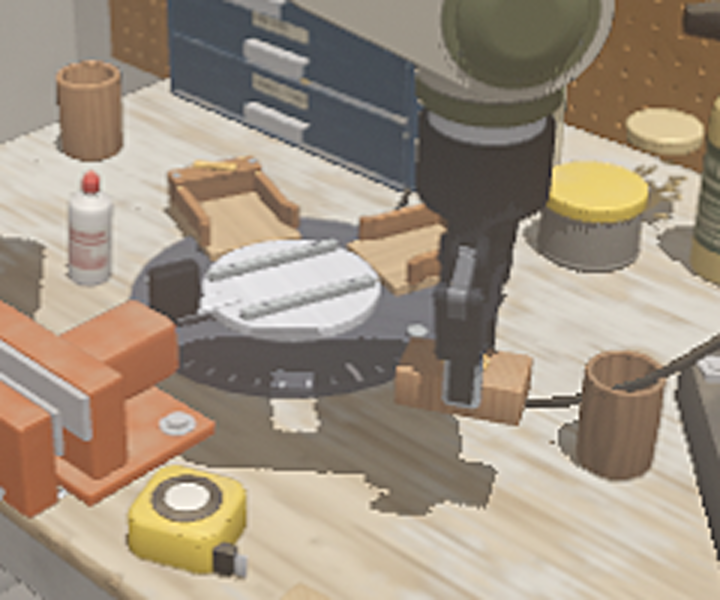

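The blank is held level at 38 mm. Carry it over the dial.

Call:
{"api": "carry_out", "payload": {"motion": [[[0, 2, -1.1, -0.1, 0, 0, 3.5], [0, 4.5, -2.6, -0.2, 0, 0, 3.5], [0, 7.5, -4.4, -0.32, 0, 0, 3.5], [0, 10, -5.9, -0.43, 0, 0, 3.5], [0, 10, -5.9, -0.468, 0, 0, 3.5]]]}}

```text
time_s: 8.25
position: [0.5392, -0.156, 0.1008]
tool_rot: [[0.001, 0.566, 0.825], [0.001, 0.825, -0.566], [-1.0, 0.001, 0.0]]
ft_force: [0.3, 0.4, -0.7]
grip_width: 0.039
```

Call:
{"api": "carry_out", "payload": {"motion": [[[0, 3, -1, -0.1, 0, 0, 3.5], [0, 6.5, -2.2, -0.2, 0, 0, 3.5], [0, 10, -3.4, -0.27, 0, 0, 3.5], [0, 12, -4.2, -0.276, 0, 0, 3.5], [0, 12.8, -4.4, -0.276, 0, 0, 3.5]]]}}

```text
time_s: 8.67
position: [0.575, -0.0269, 0.1007]
tool_rot: [[-0.0, 0.325, 0.946], [0.001, 0.946, -0.325], [-1.0, 0.0, -0.0]]
ft_force: [0.1, -0.5, -0.7]
grip_width: 0.0389
```

Call:
{"api": "carry_out", "payload": {"motion": [[[0, 0, 0, 0, 0, 0, 3.5], [0, 0, 0, 0, 0, 0, 3.5], [0, 0, 0, 0, 0, 0, 3.5]]]}}

```text
time_s: 8.92
position: [0.5747, -0.0313, 0.1004]
tool_rot: [[-0.0, 0.33, 0.944], [-0.0, 0.944, -0.33], [-1.0, -0.0, -0.0]]
ft_force: [0.0, -0.5, -1.5]
grip_width: 0.0392
```

```bash
python3 go.py 577.7,-27.4,60,-19.2 577.7,-27.4,42.5,-19.2
```

```text
now [574.7 -31.3 100.4] yaw -19.27 t 8.92 F [ 0.  -0.5 -1.5] w 39.2
(577.7, -27.4, 60.0, -19.2) shift [4.04 0.47 0.15] turn [-0.001 -0.     0.   ] rows 1.0
(577.7, -27.4, 42.5, -19.2) shift [1.75 0.   0.  ] turn [0. 0. 0.] rows 0.4
```

Call:
{"api": "carry_out", "payload": {"motion": [[[1, 0.4, 0.1, 0, 0, 0, 3.5], [2.5, 0.5, 0.2, 0, 0, 0, 3.5], [3.5, 0.5, 0.2, 0, 0, 0, 3.5], [4.3, 0.5, 0.2, 0, 0, 0, 3.5], [4.8, 0.5, 0.2, 0, 0, 0, 3.5]]]}}

```text
time_s: 9.33
position: [0.5779, -0.0264, 0.0509]
tool_rot: [[-0.002, 0.329, 0.944], [0.0, 0.944, -0.329], [-1.0, -0.0, -0.002]]
ft_force: [-0.5, 0.6, -1.2]
grip_width: 0.0389
```

Call:
{"api": "carry_out", "payload": {"motion": [[[0.3, 0, 0, 0, 0, 0, 3.5], [0.6, 0, 0, 0, 0, 0, 3.5], [0.8, 0, 0, 0, 0, 0, 3.5], [0.9, 0, 0, 0, 0, 0, 3.5], [0.9, 0, 0, 0, 0, 0, 3.5]]]}}

```text
time_s: 9.75
position: [0.5785, -0.026, 0.0434]
tool_rot: [[0.0, 0.328, 0.945], [-0.0, 0.945, -0.328], [-1.0, -0.0, 0.0]]
ft_force: [-0.6, 0.6, -1.3]
grip_width: 0.0391
```

```bash
python3 go.py 577.7,-27.4,42,-19.2
```

```text
now [578.5 -26.   43.4] yaw -19.18 t 9.75 F [-0.6  0.6 -1.3] w 39.1
(577.7, -27.4, 42.0, -19.2) shift [ 0.14 -0.16 -0.03] turn [0. 0. 0.] rows 0.1
```

Call:
{"api": "carry_out", "payload": {"motion": [[[0.1, -0.1, 0, 0, 0, 0, 3.5], [0.2, -0.1, 0, 0, 0, 0, 3.5], [0.25, -0.1, 0, 0, 0, 0, 3.5], [0.25, -0.1, 0, 0, 0, 0, 3.5], [0.25, -0.1, 0, 0, 0, 0, 3.5]]]}}

```text
time_s: 10.17
position: [0.5781, -0.027, 0.0411]
tool_rot: [[0.0, 0.329, 0.944], [-0.0, 0.944, -0.329], [-1.0, -0.0, 0.0]]
ft_force: [-1.7, -0.8, 2.0]
grip_width: 0.0384
```

```bash
python3 go.py 577.7,-27.4,42,-19.2
```

```text
now [578.1 -27.   41.1] yaw -19.19 t 10.17 F [-1.7 -0.8  2. ] w 38.4
(577.7, -27.4, 42.0, -19.2) shift [-0.09 -0.05 -0.03] turn [0. 0. 0.] rows 0.0
```

Light contact (about 3 N), so the blank is resting on the dial. Release and lift.

Call:
{"api": "carry_out", "payload": {"motion": [[[0, 0, 0, 0, 0, 0, 6.5], [0, 0, 0, 0, 0, 0, 6.5], [0, 0, 0, 0, 0, 0, 6.5], [-1.5, 0, 0, 0, 0, 0, 6.5], [-4, 0, 0, 0, 0, 0, 6.5]]]}}

```text
time_s: 10.58
position: [0.5769, -0.0266, 0.0791]
tool_rot: [[-0.005, 0.329, 0.944], [0.001, 0.944, -0.329], [-1.0, -0.0, -0.005]]
ft_force: [0.0, -1.1, 0.0]
grip_width: 0.0646
```

Call:
{"api": "carry_out", "payload": {"motion": [[[-3, 0, -2, 0, 0, 0, 0], [-6, 0, -6, 0, 0, 0, 0], [-8, 0, -10, 0, 0, 0, 0], [-8, 0, -14, 0, 0, 0, 0], [-8, 0, -16, 0, 0, 0, 0]]]}}

```text
time_s: 11.0
position: [0.4245, 0.0266, 0.162]
tool_rot: [[0.002, 0.328, 0.945], [-0.0, 0.945, -0.328], [-1.0, 0.0, 0.002]]
ft_force: [1.0, -0.9, -0.1]
grip_width: 0.0042
```

```bash
python3 go.py 520.2,-7.3,120,-19.2 520.2,-7.3,40,-19.2;  python3 - <<'E'
from dial import *
dial(env.get_image('top'),'crop8')
E
```

```text
now [424.5  26.6 162. ] yaw -19.16 t 11.0 F [ 1.  -0.9 -0.1] w 4.2
(520.2, -7.3, 120.0, -19.2) shift [ 4.21 -0.07 10.15] turn [ 0.001  0.002 -0.   ] rows 2.6
(520.2, -7.3, 40.0, -19.2) shift [8. 0. 0.] turn [0. 0. 0.] rows 1.9
fence [581.    1.5] -19.8 196
fence [541.7 -37.7] -32.1 229
```

View pics/crop8.png

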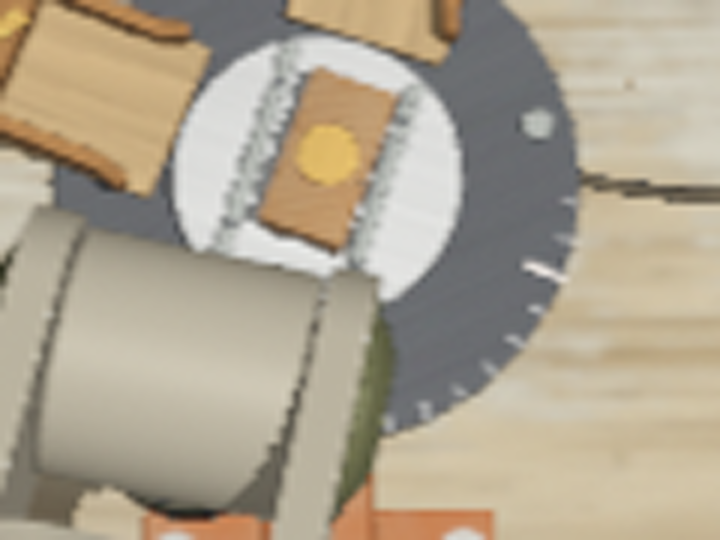

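The blank lies flat between the fences, tag at about (328,153) in the crop. Lower the closed fingers behind it.

Call:
{"api": "carry_out", "payload": {"motion": [[[1, 0, 3, 0, 0, 0, 0], [2, 0, 6, 0, 0, 0, 0], [3, 0, 8.5, 0, 0, 0, 0], [4, 0, 10, 0, 0, 0, 0], [4, 0, 10.1, 0, 0, 0, 0]]]}}

```text
time_s: 11.47
position: [0.5239, -0.0085, 0.119]
tool_rot: [[-0.001, 0.329, 0.944], [0.0, 0.944, -0.329], [-1.0, -0.0, -0.001]]
ft_force: [-0.8, -0.7, -0.7]
grip_width: -0.0001
```

Call:
{"api": "carry_out", "payload": {"motion": [[[0, 0, 0, 0, 0, 0, 0], [0, 0, 0, 0, 0, 0, 0], [2.5, 0, 0, 0, 0, 0, 0], [4.5, 0, 0, 0, 0, 0, 0], [5.5, 0, 0, 0, 0, 0, 0]]]}}

```text
time_s: 11.88
position: [0.521, -0.007, 0.0649]
tool_rot: [[-0.002, 0.328, 0.945], [0.0, 0.945, -0.328], [-1.0, -0.0, -0.002]]
ft_force: [-0.9, 0.1, -0.5]
grip_width: -0.0
```

```bash
python3 go.py 520.2,-7.3,40,-19.2
```

```text
now [521.   -7.   64.9] yaw -19.17 t 11.88 F [-0.9  0.1 -0.5] w -0.0
(520.2, -7.3, 40.0, -19.2) shift [ 2.49 -0.05 -0.06] turn [ 0.001 -0.002  0.   ] rows 0.6
```

Call:
{"api": "carry_out", "payload": {"motion": [[[1, 0, 0, 0, 0, 0, 0], [1.8, 0, 0, 0, 0, 0, 0], [2.3, 0, 0, 0, 0, 0, 0], [2.4, 0, 0, 0, 0, 0, 0], [2.4, 0, 0, 0, 0, 0, 0]]]}}

```text
time_s: 12.3
position: [0.5225, -0.0076, 0.042]
tool_rot: [[0.0, 0.329, 0.944], [-0.0, 0.944, -0.329], [-1.0, 0.0, 0.0]]
ft_force: [0.8, -0.4, 0.2]
grip_width: -0.0001
```

Call:
{"api": "carry_out", "payload": {"motion": [[[0, 0, 0.6, 0, 0, 0, 0], [0, 0, 1.4, 0, 0, 0, 0], [0, 0, 2.2, 0, 0, 0, 0], [0, 0, 3, 0, 0, 0, 0], [0, 0, 3.8, 0, 0, 0, 0]]]}}

```text
time_s: 12.72
position: [0.5592, -0.0204, 0.042]
tool_rot: [[0.0, 0.329, 0.944], [-0.0, 0.944, -0.329], [-1.0, 0.0, 0.0]]
ft_force: [-2.1, 0.3, 0.6]
grip_width: -0.0004
```

```bash
python3 go.py 626.1,-44.3,40,-19
```

```text
now [559.2 -20.4  42. ] yaw -19.18 t 12.72 F [-2.1  0.3  0.6] w -0.4
(626.1, -44.3, 40.0, -19.0) shift [ 0.2  -0.06  7.1 ] turn [-0.003  0.    -0.   ] rows 1.7
```

Call:
{"api": "carry_out", "payload": {"motion": [[[0.1, 0, 0.9, 0, 0, 0, 0], [0.1, 0, 1.8, 0, 0, 0, 0], [0.1, 0, 2.7, 0, 0, 0, 0], [0.1, 0, 3.6, 0, 0, 0, 0], [0.1, 0, 4.5, 0, 0, 0, 0]]]}}

```text
time_s: 13.13
position: [0.6017, -0.0352, 0.0407]
tool_rot: [[-0.0, 0.329, 0.944], [0.0, 0.944, -0.329], [-1.0, -0.0, -0.0]]
ft_force: [-0.0, 0.2, -1.2]
grip_width: -0.0001
```

Call:
{"api": "carry_out", "payload": {"motion": [[[0, 0, 0.6, 0, 0, 0, 0], [0, 0, 1.1, 0, 0, 0, 0], [0, 0, 1.5, 0, 0, 0, 0], [0, 0, 1.8, 0, 0, 0, 0], [0, 0, 2, 0, 0, 0, 0]]]}}

```text
time_s: 13.55
position: [0.6199, -0.0415, 0.0407]
tool_rot: [[-0.0, 0.329, 0.944], [0.0, 0.944, -0.329], [-1.0, -0.0, -0.0]]
ft_force: [-0.0, 0.5, -0.1]
grip_width: -0.0005
```

```bash
python3 go.py 626.1,-44.3,40,-19
```

```text
now [619.9 -41.5  40.7] yaw -19.18 t 13.55 F [-0.   0.5 -0.1] w -0.5
(626.1, -44.3, 40.0, -19.0) shift [ 0.07 -0.06  0.68] turn [-0.003 -0.     0.   ] rows 0.2
```

Call:
{"api": "carry_out", "payload": {"motion": [[[0, 0, 0.2, 0, 0, 0, 0], [0, 0, 0.4, 0, 0, 0, 0], [0, 0, 0.6, 0, 0, 0, 0], [0, 0, 0.7, 0, 0, 0, 0], [0, 0, 0.8, 0, 0, 0, 0]]]}}

```text
time_s: 13.97
position: [0.6272, -0.044, 0.0409]
tool_rot: [[-0.0, 0.329, 0.944], [0.0, 0.944, -0.329], [-1.0, -0.0, -0.0]]
ft_force: [-1.4, -0.1, 1.1]
grip_width: 0.0002
```

```bash
python3 go.py 626.1,-44.3,40,-19
python3 - <<'E'
from h import *
d=snap("top","t9"); c=d["image"][175:295,278:438,::-1]; cv2.imwrite("pics/crop9.png",cv2.resize(c,None,fx=5,fy=5,interpolation=cv2.INTER_CUBIC))
E
```

```text
now [627.2 -44.   40.9] yaw -19.18 t 13.97 F [-1.4 -0.1  1.1] w 0.2
(626.1, -44.3, 40.0, -19.0) shift [ 0.09 -0.07 -0.1 ] turn [-0.003 -0.     0.   ] rows 0.0
```

View pics/crop9.png

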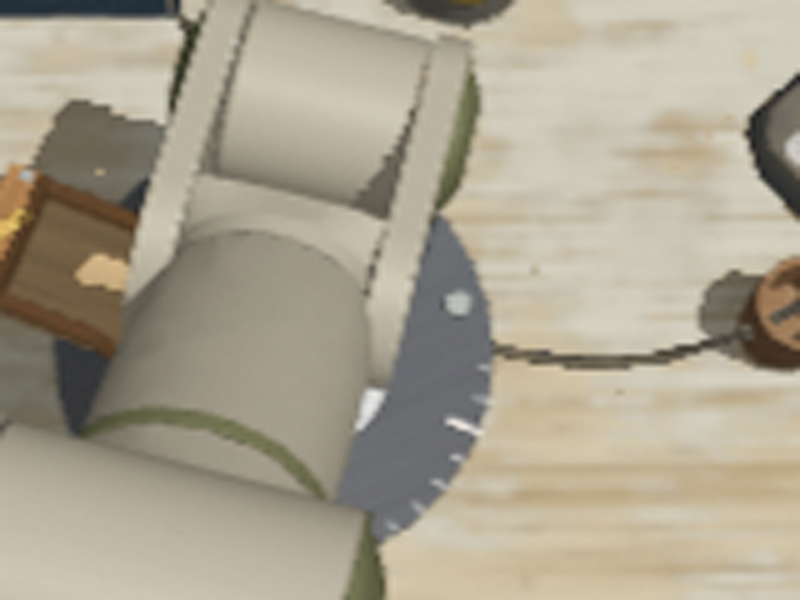

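The arm hides the bay. I'll keep pushing gently until the force rises against the back wall.

Call:
{"api": "carry_out", "payload": {"motion": [[[0, 0, 0.1, 0, 0, 0, 0], [0, 0, 0.2, 0, 0, 0, 0], [0, 0, 0.3, 0, 0, 0, 0], [0, 0, 0.3, 0, 0, 0, 0]]]}}

```text
time_s: 14.35
position: [0.6286, -0.0445, 0.0409]
tool_rot: [[-0.004, 0.328, 0.945], [0.001, 0.945, -0.328], [-1.0, -0.0, -0.004]]
ft_force: [-8.0, 1.7, 5.6]
grip_width: -0.0
```

Call:
{"api": "carry_out", "payload": {"motion": [[[0, 0, 0.1, 0, 0, 0, 0], [0, 0, 0.2, 0, 0, 0, 0], [0, 0, 0.3, 0, 0, 0, 0], [0, 0, 0.3, 0, 0, 0, 0]]]}}

```text
time_s: 14.68
position: [0.6287, -0.0445, 0.0408]
tool_rot: [[-0.011, 0.328, 0.945], [0.003, 0.945, -0.328], [-1.0, -0.001, -0.011]]
ft_force: [-21.2, 5.3, 13.4]
grip_width: 0.0004
```

It stalled against the back wall at 21 N with no further motion. Back off, lift clear and look.

Call:
{"api": "carry_out", "payload": {"motion": [[[0, 0, -0.3, 0, 0, 0, 0], [0, 0, -0.6, 0, 0, 0, 0], [0, 0, -1.4, 0, 0, 0, 0], [-2, 0, -2.4, 0, 0, 0, 0], [-5, 0, -3, 0, 0, 0, 0]]]}}

```text
time_s: 15.1
position: [0.6024, -0.0355, 0.0888]
tool_rot: [[-0.006, 0.329, 0.944], [0.002, 0.944, -0.329], [-1.0, -0.0, -0.006]]
ft_force: [-0.1, 0.4, 1.0]
grip_width: 0.0003
```

Call:
{"api": "carry_out", "payload": {"motion": [[[-3, 0, 0, 0, 0, 0, 0], [-6, 0, -2, 0, 0, 0, 0], [-7, -3, -5, 0, 0, 0, 0], [-8, -7, -8, 0, 0, 0, 0], [-8, -10, -10, 0, 0, 0, 0]]]}}

```text
time_s: 15.52
position: [0.4804, -0.0944, 0.172]
tool_rot: [[0.003, 0.327, 0.945], [-0.002, 0.945, -0.327], [-1.0, -0.0, 0.004]]
ft_force: [1.3, -0.9, 0.6]
grip_width: 0.0001
```

Call:
{"api": "carry_out", "payload": {"motion": [[[0, -3, -3, 0, 0, 0, 0], [0, -6, -5, 0, 0, 0, 0], [0, -9, -6, 0, 0, 0, 0], [0, -12, -7, 0, 0, 0, 0], [0, -13, -7, 0, 0, 0, 0]]]}}

```text
time_s: 15.93
position: [0.3706, -0.1962, 0.1709]
tool_rot: [[0.0, 0.331, 0.944], [-0.001, 0.944, -0.331], [-1.0, -0.001, 0.001]]
ft_force: [0.8, 0.3, -0.0]
grip_width: 0.0
```

```bash
python3 go.py
python3 - <<'E'
from dial import *
d=snap("top","t10"); dial(d,'x'); c=d["image"][175:295,278:438,::-1]; cv2.imwrite("pics/crop10.png",cv2.resize(c,None,fx=5,fy=5,interpolation=cv2.INTER_CUBIC))
hsv=cv2.cvtColor(d["image"],cv2.COLOR_RGB2HSV); H,S,V=[hsv[...,i].astype(int) for i in range(3)]
br=(abs(H-21)<5)&(S>105)&(V>190); ce=np.array([568,-25])
n,l,s,cc=cv2.connectedComponentsWithStats(br.astype(np.uint8))
for i in range(1,n):
    if s[i,4]>=25 and np.hypot(*(cc[i]-[345,205]))<35:
        for z in(.045,.046): q=ray(d,*cc[i],z)[:2]*1000; print(s[i,4],z,q,np.hypot(*(q-ce)),np.degrees(np.arctan2(*(q-ce)[::-1])))
E
```

```text
now [ 370.6 -196.2  170.9] yaw -19.33 t 15.93 F [ 0.8  0.3 -0. ] w 0.0
fence [581.7   4.1] -19.7 137
fence [559.3 -50.7] -19.3 149
51 0.045 [720.74218945 -76.43044853] 161.16844441528266 -18.60910483846553
51 0.046 [720.43262494 -76.38995175] 160.86215305863374 -18.63062006375011
85 0.045 [673.55082585 -63.91161349] 112.49484655519976 -20.23655266624801
85 0.046 [673.27294829 -63.87952257] 112.2230409361023 -20.270252691165787
```

View pics/crop10.png

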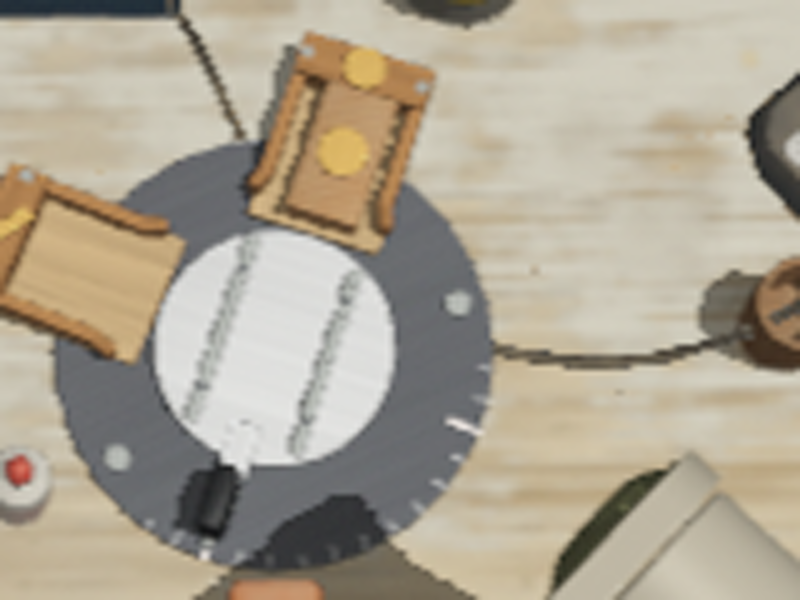

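The blank is home in the round-sign bay. Its tag reads 112 mm from the axis against 110 nominal, within calibration error. The pointer is on the line, about 0.6° from my best estimate. Handing in.

```bash
python3 -c "
from rig import env
print(env.close_job())"
```

```text
the job is handed in; nothing more can be done
None
```

The job is done and handed in at about 16 s of the 61 s allowed. I nudged the dial's handle until the pointer stood on the right bay's index line; that is the bay with the round sign. I then laid the round-tag blank flat in the channel and slid it with closed fingers into the bay, until it stalled against the back wall at about 21 N along the push.

**Blank:** the last picture shows it flat in the bay against the back wall. Its tag measured 112 mm from the axis against 110 nominal, which is about the camera's 2 mm calibration limit.

**Dial:** the fences read -19.7° and -19.3°. My estimates of the target ranged from -18.6° to -19.4°, with a best value near -18.9°. That leaves a likely offset of about 0.6°, or 1 mm at the pointer, which I left rather than nudge again. One coarse reading, of the other bay's index line, disagreed at -17°; I set it aside because that mark was poorly segmented.

**Rest of the bench:** I never went near the bar-tag blank, and did not re-measure it or the other items at the end. The arm was clear and touching nothing when I handed in.

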